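# Set the jig's fence with its knurled wheel and lock it

## Task

Using a fingertip only, roll the orange knurled wheel on the jig until the sliding fence has closed up to the red gauge mark (the edge of its black pointer on the red bar), then push the red-balled lock lever fully over to the other side. Move the fence with the wheel alone, leave the lever open until the fence is set, pick nothing up, and leave the other things on the bench where they are.

Things in the scene. Friction and masses are not known exactly. Their poses are not given: they have to be found in the camera images.
- jig: Jig fixed to the bench: green bed 150 x 365 x 20 mm. Origin on the bench surface; z up, y along the bed from wheel end to lever end, x across. In this frame (mm): wheel axle along x at y -120, z 60; grey cheeks beside the wheel (x 18 to 30 either side) up to z 70; steel end stop y 100 to 115, up to z 70; white scale strip near the +x edge; lever pivot at x 0, y 155, z 42.
- fence: Sliding fence: wooden face plate 100 mm wide (x), up to z 72 mm, on a blue foot, with a flat black pointer over the scale strip. Rolling the wheel slides it along the jig's y, by up to 60 mm towards the stop (+y). Axes as the jig's; origin: the jig's, shifted by the travel, so the face is at y 0 of this frame.
- fence_edge (a point): Leading (+y) edge of the fence's black pointer, flush with the fence's face, over the scale strip. Axes as the jig's.
- mark (a point): The gauge mark: centre line of the red bar (4 mm wide in y, 26 mm long in x) across the white scale strip, with a red clip at the bed's edge. Axes as the jig's. It lies between fence and end stop, and is fixed. The fence is set when fence_edge and mark have the same y in the jig's frame (pointer's edge on the middle of the bar).
- wheel_top (a point): Highest point of the knurled wheel (orange, black ribs, four white): 64 mm diameter, 30 mm wide, top about 92 mm above the bench, 22 mm above its cheeks. This point does not turn. Wheel, cheeks and fence ride on a sprung deck that yields straight down by up to 6 mm, about 2 N to start, 1.2 N per mm more. Pressed 3 to 5 mm down by a fingertip the wheel turns without slipping (1.5 N at the rim).
- wheel (a joint): Turn of the wheel, rad, 0 to 6. It grows as the wheel's top is rolled towards the jig's +y; the fence then moves towards the stop (+y) by 10 mm per rad, about 3 mm per 10 mm rolled at the rim. Rolling back opens the gap again. It stays where it is left.
- lock (a joint): Lock lever, rad: 0 = open, leaning to the jig's -x; 1.0 = fully over, leaning to +x. It stays where it is left (about 1 N at the ball moves it).
- lock_tip (a point): Centre of the lever's red ball, 26 mm diameter, on a 10 mm rod, 80 mm from the pivot; it swings in the jig's x-z plane: at x -38, z 112 mm in the jig's frame when open, z 122 mm at mid-swing, x +38, z 112 mm when over.
- glue: Bystander, leave alone: white glue bottle, red cap, 52 mm across, 130 mm tall, upright. Origin at the middle of its underside.
- tape: Bystander, leave alone: yellow tape measure, 60 x 34 x 60 mm. Origin at the middle of its underside.
- driver: Bystander, leave alone: screwdriver lying flat. Origin at the middle of its underside.
- offcut: Bystander, leave alone: pale wood offcut, 50 x 110 x 20 mm, lying flat. Origin at the middle of its underside.
- square: Bystander, leave alone: try square lying flat, dark wood stock 90 mm and steel blade 120 mm. Origin at the middle of its underside.
- jar: Bystander, leave alone: amber jar, 72 mm across, 85 mm tall. Origin at the middle of its underside.
- drill: Bystander, leave alone: cordless drill standing on its battery, about 190 mm tall, 1.4 kg. Origin at the middle of its underside.

How it is judged:
On the way, in this order (a step that is already met when the one before it is completed fails the run):
1. the fence is at the gauge mark (within 3 mm), the lever still open (y of fence_edge in the frame of mark between -0.003 and 0.003 m and value of joint lock below 0.3 rad), for 0.3 s.
2. the lock lever is pushed fully over, the fence still at the mark (y of fence_edge in the frame of mark between -0.003 and 0.003 m and value of joint lock above 0.85 rad), for 0.2 s.
At the end, for the whole second after the job is handed in: The fence's pointer edge is within 3 mm of the middle of the red gauge mark and at rest, and the lock lever is at least 0.85 rad over (of 1.0) (all of step 2 and linear speed of fence below 0.005 m/s); the robot touches nothing.
It fails at once if the fence is touched by the robot instead of being driven by the wheel (contact force between any of the fingers, the arm and fence above 1.5 N).
It fails at once if the lever is thrown before the fence is set (value of joint lock above 0.4 rad and (y of fence_edge in the frame of mark above 0.006 m or y of fence_edge in the frame of mark below -0.006 m)).
It fails at once if a bystander is moved more than 20 mm or lifted (distance of any of glue, tape, driver, offcut, square, jar, drill from where it was at the start of the episode above 0.02 m).
It also fails if it takes over 64 s, if anything falls off the work surface, if the arm or the gripper's body presses on something with over 40 N, if the wrist force passes 120 N, or if a joint passes its speed limit or range.

## Robot

A 7-joint arm with a two-finger parallel gripper is mounted at the origin on the work surface. World frame = base frame: x ahead of the robot, y to its left, z up, the work surface at z = 0. Lengths are in m, angles in rad, forces in N, time in s.
With the tool pointing down it reaches from about 0.4 to 0.9 m from the base axis. Payload 5.6 kg.
Tool frame: the origin (TCP) lies midway between the tips of the shut fingers; the grasp point (between the pads) lies r.grip_point_offset behind it (r.grip_point_offset is the distance from the TCP to the grasp point, in m); z points along the fingers, y is the direction in which the jaws open and shut (so a half turn about z gives the same grasp; the last joint's range is limited). The gripper opens to 92 mm and grips with 3 to 60 N. Pads are 20 mm wide; open, the fingers measure 128 mm over their backs; the gripper's body (75 mm by 189 mm) begins 69 mm behind the grasp point.
Start: joints at [-1.285, 0.468, -0.012, 1.603, 0.006, 1.071, -0.056], TCP at [0.21, 0.615, 0.215] pointing down, gripper open.
Joint ranges: [-2.53, 2.53], [-0.31, 2.02], [-1.57, 1.55], [0.28, 2.44], [-1.29, 4.43], [0.15, 1.84], [-2.92, 2.92]. Speed limits (rad/s): [2.57, 2.57, 3.14, 3.14, 3.14, 3.14, 3.14].

## Interface

Orientations are given as a unit quaternion [x, y, z, w].
In Python, from rig import telemetry, viewer, r gives the robot as it stands.
- The arm moves only by the tool step_arm, never from a script. Its argument "commands" is one flat list of numbers, 4 for each row, row after row: the shift along the tool's x, y, z in cm, then the turn about the tool's z in rad. A call has 1 to 12 rows; each row is the pose to reach, as a shift and turn from the pose commanded when the call began, along the tool's axes at that moment; what a row does not reach only later rows make up. A row lasts 1/8 s, in which the tool goes at most 62.5 mm and 10.7 degrees, less where a joint would pass 70% of its speed; a pose out of reach is approached as far as the arm can. A call with a gripper value outside its range is refused whole. "hand" is the opening, from 0 (shut) to 1 (fully open), set as the call begins (left out, the last holds). The fingers move at their own pace and stop on an object; "squeeze" is the grip in N (left out, the last holds). Time passes only in rows, so rows that repeat a pose let the fingers close. It gives the time, the measured TCP pose, the force and the opening at its end, in the units of the state.
- telemetry.sense(): the state, without advancing time (a new reading comes with each control period).
- viewer.grab_frame(name): name is "side" or "top"; returns the picture (420x560x3 uint8, red, green, blue); there is no depth.
- viewer.camera_model(name): a dict with "camera_matrix" (3x3 intrinsics, pixels), "R" (3x3) and "t" (3): a world point X has camera coordinates R X + t. Camera axes: x right, y down, z forward; pixel columns grow to the right and rows downward; lengths in m; the calibration is good to about 2 mm. A picture is of the moment at which its call begins. camera_model takes no time and is no camera call.
- r.job_done(): hands the job in, once; it reports no verdict.
The state is a dict: "time_s": time; "joint_pos": joint angles; "dq": joint speeds; "joint_efforts": joint torques, N m; "tool_pos": TCP position; "eef_rot": TCP orientation; "wrist_force": force on the tool from outside, world axes, zero at the start; "wrist_torque": the same for the moment, N m; "opening": opening from 0.0 (shut) to 1.0 (fully open).
Only numpy, scipy, OpenCV 4.12 (cv2) and the standard library are available. Lean on these libraries where they do the work, as an engineer would, in place of code of your own. Each camera call takes 0.05 s, during which the arm holds its last target. There are 200 camera calls.

## Working session

There is one attempt and no reset: what is moved stays moved. The work goes in short steps, Python scripts to look and compute and a tool call to move; the robot and the scene stay as the last step left them, time stands still between calls to the robot, and variables do not carry over. Pictures are saved under pics/ and viewed, about 8 in all and at most 12, crops included, and the job is handed in when it is done.

Besides the shell and the picture viewer there is one more tool, called after "Request:" as a command line: name --argument value ..., lists and objects as JSON in quotes. step_arm: Moves the arm, as the interface text tells. Its arguments: {"type":"object","properties":{"commands":{"type":"array"},"hand":{"type":"number"},"squeeze":{"type":"number"}},"required":["commands"]}

```bash
mkdir -p pics; python3 - <<'E'
from rig import telemetry, viewer, r
import cv2,numpy as np
for n in("top","side"):
    im=viewer.grab_frame(n); cv2.imwrite(f"pics/{n}0.png",cv2.resize(im[:,:,::-1],(800,600),interpolation=cv2.INTER_CUBIC))
    cv2.imwrite(f"{n}0raw.png",im[:,:,::-1])
    c=viewer.camera_model(n);print(n,np.round(c["camera_matrix"],1).tolist(),np.round(c["R"],3).tolist(),np.round(c["t"],3))
s=telemetry.sense();print(s["time_s"],s["tool_pos"],s["eef_rot"],s["opening"],r.grip_point_offset)
E
```

```text
top [[418.9, 0.0, 275.8], [0.0, 418.9, 205.6], [0.0, 0.0, 1.0]] [[0.012, -1.0, -0.01], [-0.985, -0.01, -0.173], [0.173, 0.012, -0.985]] [0.095 0.575 1.162]
side [[436.6, 0.0, 289.0], [0.0, 436.6, 208.8], [0.0, 0.0, 1.0]] [[0.971, -0.237, 0.015], [-0.174, -0.754, -0.634], [0.162, 0.613, -0.773]] [-0.558  0.23   1.042]
0.1 [0.20976786 0.61469091 0.21374888] [ 1.63690077e-01  9.86511512e-01 -7.68502746e-04 -6.84940900e-05] 0.9992871085973268 0.0187
```

View pics/top0.png

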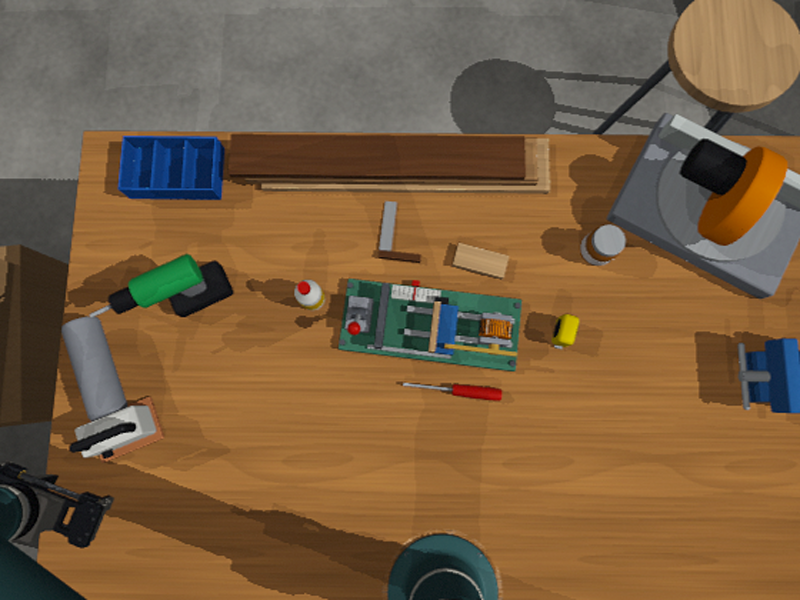

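View pics/side0.png

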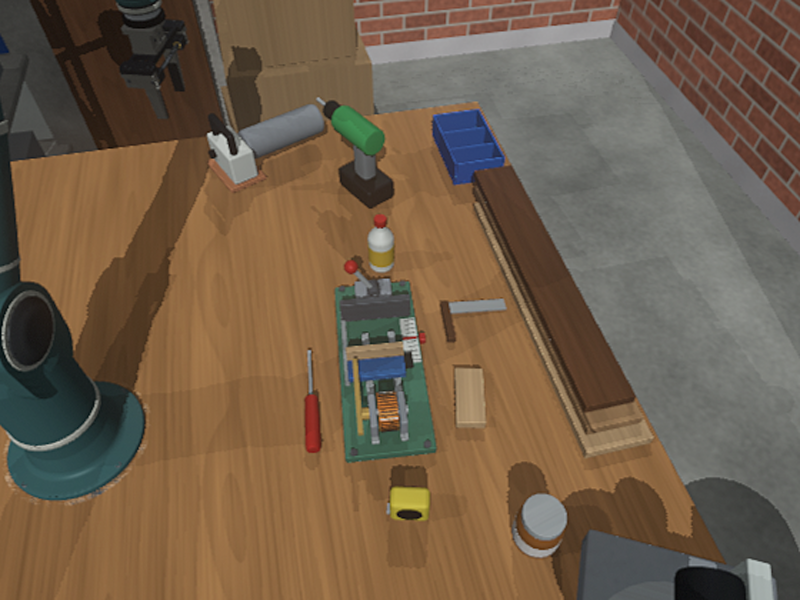

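The top view has the jig at (340–520, 280–370) and the lever ball at (354,328), leaning to jig -x, so it is open. The mark is at about (417,285) and the wheel at (496,328). The glue bottle stands near the lever end and the tape near the wheel end. I'll enlarge both views.

```bash
python3 - <<'E'
import cv2
a=cv2.imread("top0raw.png")[185:268,230:373]; cv2.imwrite("pics/tc.png",cv2.resize(a,None,fx=5.5,fy=5.5,interpolation=cv2.INTER_CUBIC))
a=cv2.imread("side0raw.png")[175:330,225:310]; 
a=cv2.rotate(a,cv2.ROTATE_90_COUNTERCLOCKWISE)
cv2.imwrite("pics/sc.png",cv2.resize(a,None,fx=5,fy=5,interpolation=cv2.INTER_CUBIC))
E
```

```text
(no output)
```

View pics/tc.png

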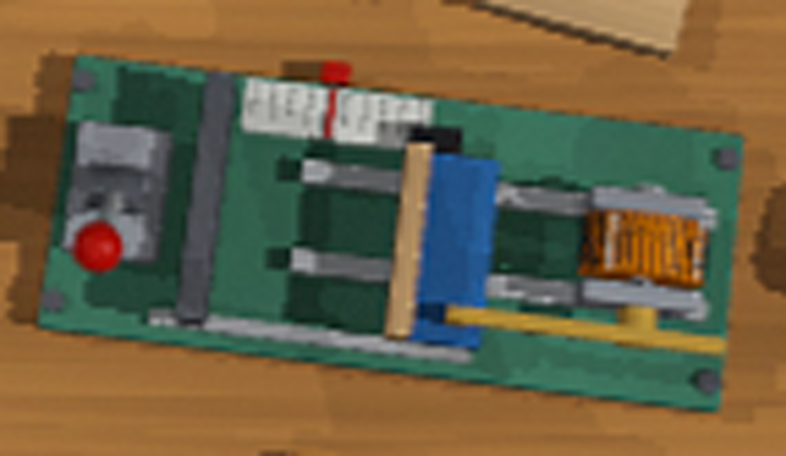

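View pics/sc.png

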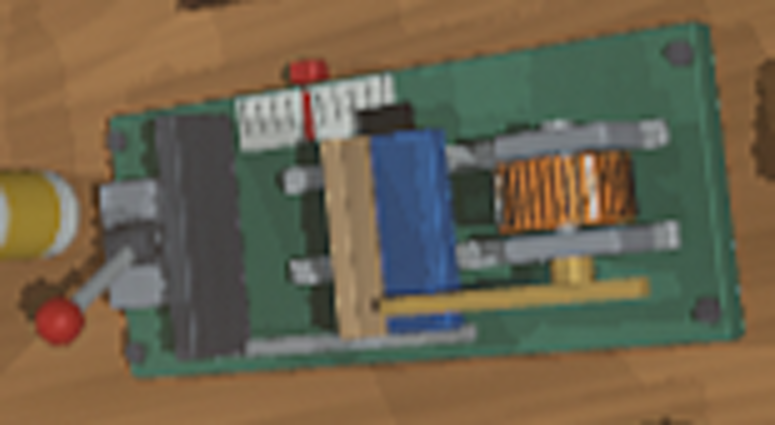

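```bash
cat > h.py <<'E'
import numpy as np
from rig import telemetry, viewer, r
from scipy.optimize import least_squares
C={n:viewer.camera_model(n) for n in("top","side")}
def proj(n,P):
    c=C[n];q=(np.asarray(P)@np.array(c["R"]).T+c["t"])@np.array(c["camera_matrix"]).T
    return q[...,:2]/q[...,2:]
def tc(p): p=np.array(p,float);return (p+.5)/5.5-.5+[230,185]
def sc(p): p=np.atleast_2d(np.array(p,float));q=(p+.5)/5-.5;return np.c_[225+84-q[:,1],175+q[:,0]]
def back(n,uv,z):
    c=C[n];R=np.array(c["R"]);o=-R.T@c["t"];d=R.T@np.linalg.inv(c["camera_matrix"])@np.append(uv,1)
    return o+d*(z-o[2])/d[2]
def J2W(p,P):
    c,s=np.cos(p[2]),np.sin(p[2]);P=np.atleast_2d(P)
    return np.c_[p[0]+c*P[:,0]-s*P[:,1],p[1]+s*P[:,0]+c*P[:,1],P[:,2]]
def W2J(p,w): c,s=np.cos(p[2]),np.sin(p[2]);d=np.array(w[:2])-p[:2];return np.array([c*d[0]+s*d[1],-s*d[0]+c*d[1]])
E
python3 - <<'E'
from h import *
L=.1825
K=np.array([[.075,L,.02],[.075,-L,.02],[-.075,-L,.02],[-.075,L,.02]])
ut=tc([[77,57],[742,135],[720,410],[40,328]]);us=sc([[110,115],[705,25],[738,337],[135,372]])
def f(p,t=1,s=1): W=J2W(p,K);return np.r_[t*(proj("top",W)-ut).ravel(),s*(proj("side",W)-us).ravel()]
for a in((1,0),(0,1),(1,1)):
    q=least_squares(f,[.55,0,0],args=a);print(a,q.x,np.round(q.fun,1))
p=q.x; np.save("p.npy",p)
for n in C: print(n,-np.array(C[n]["R"]).T@C[n]["t"])
for nm,t,s,z in(("mark",(331,113),(308,112),.0215),("edge",(411,138),(358,118),.026),("ball",(98,247),(59,321),.112),("wheelmid",(645,247),(565,190),.092)):
    print(nm,W2J(p,back("top",tc(t),z))*1e3,W2J(p,back("side",sc(s)[0],z))*1e3)
print("wheeltop",J2W(p,[[0,-.12,.092]]),"tips",J2W(p,[[-.038,.155,.112],[.038,.155,.112]]))
E
```

```text
(1, 0) [ 0.51788083  0.02616793 -0.10804916] [-0.5 -0.4  0.7 -0.3  0.4  0.4 -0.7  0.3 -0.  -0.   0.  -0.  -0.  -0.
 -0.  -0. ]
(0, 1) [ 0.51920264  0.01836452 -0.11875363] [ 0.  -0.   0.  -0.   0.   0.   0.  -0.   0.7  0.4  1.2 -0.3 -1.1 -0.
 -0.8 -0.2]
(1, 1) [ 0.51864293  0.02223198 -0.11355023] [ 1.  -1.   2.2 -0.2  1.6  0.5  0.6 -0.3 -0.2 -0.6  0.9 -1.9 -1.2 -1.4
 -1.5 -1.1]
top [0.36431404 0.08702623 1.24456173]
side [ 0.41370283 -0.59720508  0.96003184]
mark [57.89097016 44.55161615] [59.65700396 41.26924566]
edge [48.8739086   0.41471902] [52.22476151  6.89574126]
ball [-39.31998008 150.98880154] [-38.32811675 148.28682353]
wheelmid [  -3.07797923 -119.87615507] [   0.56800679 -145.25995666]
wheeltop [[ 0.50504616 -0.09699523  0.092     ]] tips [[0.49845013 0.18053944 0.112     ]
 [0.5739607  0.17192815 0.112     ]]
```

```bash
python3 - <<'E'
from h import *
import cv2
p=np.load("p.npy")
def cen(n,lo,hi,box):
    im=cv2.imread(n+"0raw.png");x0,y0,x1,y1=box;h=cv2.cvtColor(im,cv2.COLOR_BGR2HSV)[y0:y1,x0:x1]
    m=cv2.inRange(h,lo,hi);
    if lo[0]==0: m|=cv2.inRange(h,(172,lo[1],lo[2]),(180,255,255))
    v,u=np.nonzero(m);return np.array([u.mean()+x0,v.mean()+y0]),len(u),(u.min()+x0,u.max()+x0,v.min()+y0,v.max()+y0)
R=((0,150,70),(5,255,255))
bt=cen("top",*R,(240,220,258,240));bs=cen("side",*R,(235,178,255,195))
ot=cen("top",(6,120,60),(18,255,255),(332,218,364,240));os=cen("side",(6,120,60),(18,255,255),(262,270,284,304))
print(bt,bs,ot,os)
def tri(a,b):
    return least_squares(lambda X:np.r_[proj("top",X)-a,proj("side",X)-b],[.5,0,.1])
for a,b in((bt,bs),(ot,os)):
    q=tri(a[0],b[0]);print(q.x,q.fun,W2J(p,q.x))
print("ball z.112",back("top",bt[0],.112),back("side",bs[0],.112))
# glue cap, drill head
for nm,uv,z in(("glue cap",(303*.7,288*.7),.13),("drill",(205*.7,262*.7),.19),("drill2",(115*.7,300*.7),.17),("tape",(566*.7,330*.7),.06)):
    print(nm,back("top",uv,z))
E
```

```text
(array([247.38095238, 229.47619048]), 63, (np.int64(243), np.int64(251), np.int64(225), np.int64(234))) (array([245.15151515, 186.27272727]), 66, (np.int64(241), np.int64(249), np.int64(182), np.int64(191))) (array([347.52191235, 229.83665339]), 251, (np.int64(335), np.int64(363), np.int64(223), np.int64(239))) (array([271.02492212, 287.75700935]), 321, (np.int64(263), np.int64(279), np.int64(275), np.int64(301)))
[0.49736182 0.17702483 0.10905323] [-0.00115829 -0.09809749 -0.09087741  0.02505251] [-0.03868308  0.15138472]
[ 0.50522417 -0.10378229  0.05804678] [-0.00050937 -0.03776251 -0.02972251  0.00815698] [ 0.00094588 -0.12672318]
ball z.112 [0.49674841 0.17678176 0.112     ] [0.49731892 0.17437787 0.112     ]
glue cap [0.56953893 0.27283658 0.13      ]
drill [0.60457329 0.44249008 0.19      ]
drill2 [0.5363609  0.60951963 0.17      ]
tape [ 0.50306511 -0.24108929  0.06      ]
```

Request:
step_arm --commands '[-3.9, -4.5, 0, -0.05, -7.8, -9, 0, -0.1, -11.7, -13.5, 0, -0.15, -15.6, -18, 0, -0.215, -19.6, -22.4, 0, -0.215, -23.5, -26.8, 0, -0.215, -27.5, -31.3, 0, -0.215, -31.4, -35.8, 0, -0.215, -35.3, -40.3, 0, -0.215, -39.2, -44.8, 0, -0.215, -43.2, -49.2, 0, -0.215, -47.1, -53.7, 0, -0.215]' --hand 0

```text
time_s: 1.6
tool_pos: [0.4827, -0.0469, 0.2146]
eef_rot: [0.057, 0.998, 0.0, 0.0]
wrist_force: [0.2, 0.7, 0.2]
opening: -0.001
```

Request:
step_arm --commands '[-1.5, -2.6, 3, 0, -2.9, -5.2, 6, 0, -2.9, -5.2, 9.5, 0, -2.9, -5.2, 9.5, 0, -2.9, -5.2, 9.5, 0]'

```text
time_s: 2.22
tool_pos: [0.5056, -0.0999, 0.1205]
eef_rot: [0.057, 0.998, 0.0, 0.0]
wrist_force: [-0.2, -0.1, -0.3]
opening: 0.003
```

```bash
python3 - <<'E'
from h import *
import cv2
o=[]
for n,(x0,y0,x1,y1) in(("top",(255,170,385,260)),("side",(220,185,330,325))):
    im=viewer.grab_frame(n)[:,:,::-1];cv2.imwrite(n+"1raw.png",im);a=im[y0:y1,x0:x1]
    if n=="side":a=cv2.rotate(a,cv2.ROTATE_90_COUNTERCLOCKWISE)
    o.append(cv2.resize(a,(500,int(500*a.shape[0]/a.shape[1])),interpolation=cv2.INTER_CUBIC)[:300])
cv2.imwrite("pics/a1.png",np.vstack([o[0],o[1]]) )
s=telemetry.sense();print(s["tool_pos"],s["time_s"],s["wrist_force"])
E
```

```text
[ 0.50616148 -0.09979604  0.12104845] 2.325 [-0.36371232 -0.46176914  0.44309256]
```

View pics/a1.png

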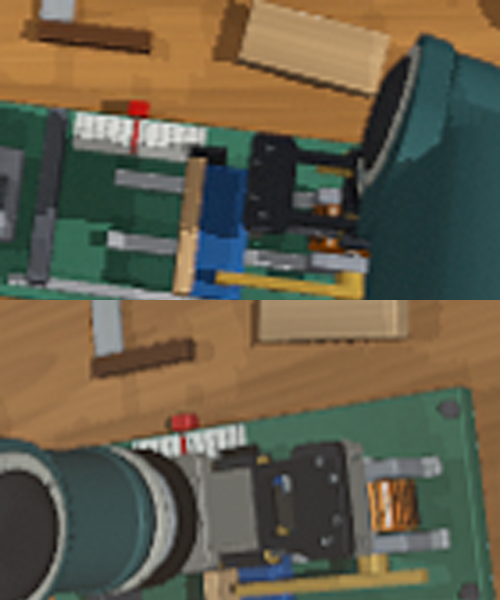

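Top view: the tool is over the wheel, the pointer edge is at about (193,155) and the mark at (135,133). I'll press now.

Request:
step_arm --commands '[0, -1.5, 0, 0, 0, -1.5, 1.5, 0, 0, -1.5, 2.5, 0, 0, -1.5, 3.0, 0, 0, -1.5, 3.2, 0, 0, -1.5, 3.3, 0, 0, -1.5, 3.3, 0]'

```text
time_s: 3.2
tool_pos: [0.5029, -0.1149, 0.0867]
eef_rot: [0.057, 0.998, 0.0, -0.001]
wrist_force: [-4.2, -0.3, 7.9]
opening: 0.004
```

Request:
step_arm --commands '[0, 0.5, -0.05, 0, 0, 1, -0.05, 0, 0, 1.5, -0.05, 0, 0, 2, -0.05, 0, 0, 2.5, -0.05, 0, 0, 3, -0.05, 0, 0, 3, -0.05, 0]'

```text
time_s: 4.08
tool_pos: [0.5065, -0.0842, 0.0872]
eef_rot: [0.056, 0.998, 0.001, -0.001]
wrist_force: [-3.2, 1.3, 6.2]
opening: 0.003
```

```bash
cat > look.py <<'E'
from h import *
import cv2,sys
im=viewer.grab_frame("top")[:,:,::-1];cv2.imwrite("t_%s.png"%sys.argv[1],im)
a=im[190:230,265:330]
cv2.imwrite("pics/l%s.png"%sys.argv[1],cv2.resize(a,None,fx=10,fy=10,interpolation=cv2.INTER_CUBIC))
# edge of plate: brightness along a line over the plate / pointer
h=cv2.cvtColor(im,cv2.COLOR_BGR2HSV)
for v in(200,203,206,208,210,212): print(v,*h[v,286:316,2])
s=telemetry.sense();print(s["tool_pos"],s["time_s"],s["wrist_force"])
E
python3 look.py 1
```

```text
200 147 146 101 71 75 72 84 109 114 139 147 148 149 149 147 162 165 163 164 165 164 164 165 164 163 163 163 163 163 164
203 187 206 221 166 171 195 175 202 215 216 190 206 218 172 190 204 204 180 196 215 168 176 158 123 112 110 120 106 99 90
206 191 203 160 141 182 196 159 200 215 194 179 209 221 194 204 214 188 203 211 211 186 188 146 114 118 119 120 94 65 63
208 134 138 114 104 184 216 216 216 219 165 142 149 151 122 73 38 27 28 46 52 54 56 50 43 72 112 94 47 33 32
210 72 82 84 85 94 127 136 152 156 156 157 156 157 147 97 64 43 29 18 18 25 22 22 28 59 100 74 36 33 32
212 53 52 54 55 53 65 70 70 76 78 72 68 73 66 107 126 129 132 96 51 36 32 24 18 43 60 42 28 26 31
[ 0.50650254 -0.08422706  0.0871364 ] 4.125 [-1.66861858  1.90258925  6.35519986]
```

View pics/l1.png

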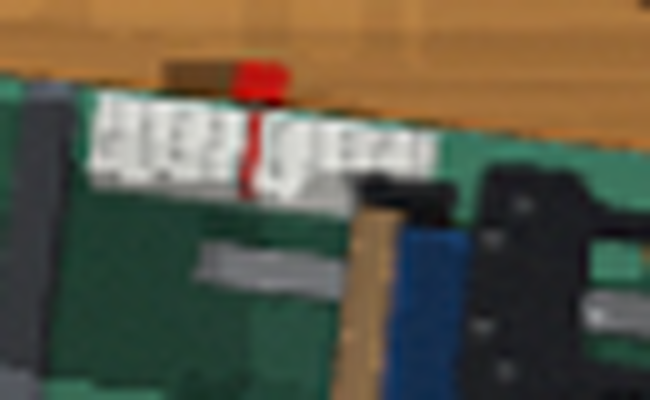

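Request:
step_arm --commands '[0, 0, -1.2, 0, 0, -3.2, -1.2, 0, 0, -3.2, -1.0, 0, 0, -3.2, -0.4, 0, 0, -3.2, 0, 0, 0, -3.2, 0, 0, 0, -2.5, 0, 0, 0, -1.8, 0, 0, 0, -1.2, 0, 0, 0, -0.6, 0, 0, 0, 0, 0, 0, 0, 0, 0, 0]'

```text
time_s: 5.62
tool_pos: [0.5075, -0.0834, 0.0873]
eef_rot: [0.056, 0.998, 0.001, 0.0]
wrist_force: [0.4, 1.3, 4.3]
opening: 0.005
```

Request:
step_arm --commands '[0, 0, -1.2, 0, 0, -3.2, -1.2, 0, 0, -3.2, -1.0, 0, 0, -3.2, -0.4, 0, 0, -3.2, 0, 0, 0, -3.2, 0, 0, 0, -2.5, 0, 0, 0, -1.8, 0, 0, 0, -1.2, 0, 0, 0, -0.6, 0, 0, 0, 0, 0, 0, 0, 0, 0, 0]'

```text
time_s: 7.12
tool_pos: [0.5073, -0.0834, 0.0873]
eef_rot: [0.056, 0.998, 0.001, 0.0]
wrist_force: [-0.2, 2.0, 5.8]
opening: 0.004
```

```bash
python3 look.py 2
```

```text
200 147 145 102 69 76 75 86 110 117 140 148 146 148 150 148 162 165 165 165 163 165 164 164 164 163 163 162 163 163 163
203 187 206 221 166 173 195 176 193 204 205 180 197 207 161 191 205 204 187 207 217 167 176 159 123 113 111 119 108 99 88
206 191 203 160 145 138 135 111 94 97 108 100 136 175 176 206 214 187 201 207 206 181 185 145 111 117 119 120 90 54 44
208 134 139 114 107 121 148 145 82 26 30 32 29 32 28 31 28 24 138 200 184 171 186 146 113 117 119 74 31 33 33
210 70 82 86 87 95 131 115 118 127 128 149 91 18 23 23 22 13 86 118 100 115 127 111 114 118 107 60 32 33 35
212 52 52 52 55 51 64 70 118 128 128 141 87 92 92 106 109 109 99 99 85 86 72 58 71 77 69 44 36 35 34
[ 0.50729437 -0.08335267  0.08727511] 7.175 [-1.36855635  2.65202465  6.22394907]
```

View pics/l2.png

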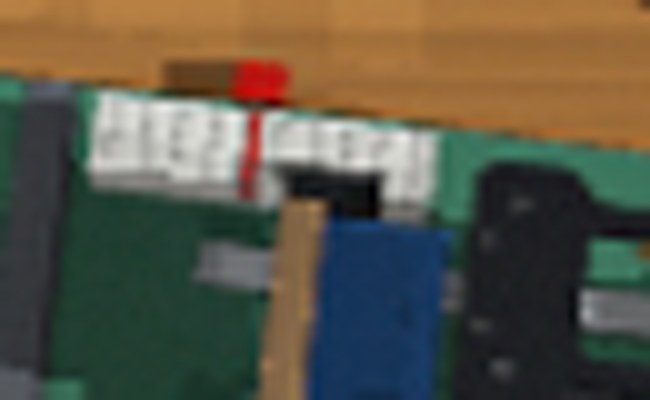

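```bash
cat > gap.py <<'E'
from h import *
import cv2,sys
p=np.array([.5185,.0185,-.114]);f=sys.argv[1]
r0=cv2.imread("t_1.png").astype(float);im=cv2.imread(f).astype(float)
red=r0[:,:,2]-r0[:,:,1]; red=np.clip(red-10,0,None)
for v in(203,204,205,206): 
    w=red[v,285:296];u=(w*np.arange(285,296)).sum()/w.sum();print("mark",v,round(u,2),1e3*W2J(p,back("top",(u,v),.0215)))
g=im.mean(2)
for v in(206,207,208,209): print(v,*g[v,284:300].astype(int))
E
python3 gap.py t_2.png; python3 - <<'E'
from h import *
p=np.array([.5185,.0185,-.114])
print([W2J(p,back("top",(u,208),.025))*1e3 for u in(292.5,293,293.5)])
E
```

```text
mark 203 289.94 [64.0402635  48.58219697]
mark 204 289.81 [60.9993301  48.60676634]
mark 205 289.67 [57.95700216 48.66277902]
mark 206 289.53 [54.92033413 48.69372824]
206 195 171 189 200 156 95 82 128 109 92 95 107 99 134 173 174
207 200 174 192 203 147 84 101 143 106 59 36 31 33 47 65 68
208 134 129 132 137 111 68 96 146 143 81 25 27 30 28 30 26
209 110 124 128 130 117 70 97 147 147 89 32 33 24 27 31 26
[array([49.43754169, 39.29216286]), array([49.6205313 , 37.82808904]), array([49.80351666, 36.36404927])]
```

Request:
step_arm --commands '[0, 0, -1.2, 0, 0, -3.2, -1.2, 0, 0, -3.2, -1.0, 0, 0, -3.2, -0.4, 0, 0, -3.2, 0, 0, 0, -3.2, 0, 0, 0, -2.5, 0, 0, 0, -1.8, 0, 0, 0, -1.2, 0, 0, 0, -0.6, 0, 0, 0, 0, 0, 0, 0, 0, 0, 0]'

```text
time_s: 8.68
tool_pos: [0.5073, -0.0833, 0.0873]
eef_rot: [0.056, 0.998, 0.001, 0.0]
wrist_force: [-1.8, 2.4, 5.1]
opening: 0.003
```

```bash
python3 look.py 3 |tail -1;python3 gap.py t_3.png|tail -4; for i in 1 2 3; do python3 look.py 3$i >/dev/null;python3 gap.py t_3$i.png|tail -2; done
```

```text
[ 0.50730555 -0.08334525  0.08728591] 8.725 [-0.03695301  1.35781441  4.70080155]
206 199 141 115 136 134 82 38 55 65 82 94 108 100 135 172 171
207 203 143 114 124 112 65 30 25 24 27 30 36 36 47 62 85
208 137 126 125 127 110 57 16 15 25 30 30 29 30 29 28 62
209 111 124 131 131 109 90 81 77 75 48 22 29 33 32 28 37
208 138 127 125 127 111 59 18 13 24 30 30 31 31 28 26 59
209 110 124 130 131 108 88 81 78 76 47 21 29 33 32 28 37
208 136 126 124 127 110 59 15 14 23 27 30 30 31 27 27 62
209 111 125 131 131 108 90 81 79 75 50 20 28 35 31 30 36
208 136 126 124 127 111 56 11 9 24 30 30 29 28 28 26 61
209 111 125 130 132 108 90 82 78 76 46 25 27 33 34 28 37
```

View pics/l3.png

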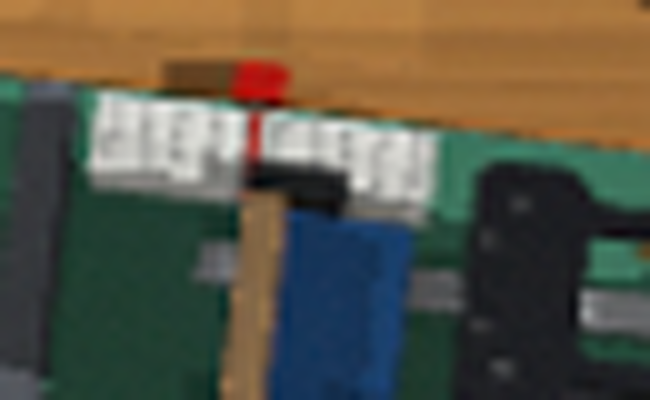

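Request:
step_arm --commands '[0, 0.1, 0, 0, 0, 0.2, 0, 0, 0, 0.2, 0, 0, 0, 0.2, -1, 0, 0, 0.2, -5, 0, 0, 0.2, -9, 0, 3, 5, -9, 0, 6, 10, -9, 0, 9, 15, -9, 0, 9, 20, -9, 0, 9, 25.6, -9, 0, 9, 25.6, -9, 0]'

```text
time_s: 10.38
tool_pos: [0.446, 0.1839, 0.1772]
eef_rot: [0.053, 0.999, 0.0, 0.0]
wrist_force: [-0.4, -0.6, -0.5]
opening: 0.005
```

```bash
python3 look.py 4 |tail -1;python3 gap.py t_4.png|tail -4; python3 - <<'E'
import cv2
im=cv2.imread("t_4.png");cv2.imwrite("pics/f4.png",cv2.resize(im[170:270,225:375],None,fx=5,fy=5,interpolation=cv2.INTER_CUBIC))
E
```

```text
[0.44594354 0.1811036  0.17700437] 10.425 [ 0.3513706  -1.09489923 -0.07985629]
206 151 99 115 135 131 79 29 54 50 60 81 104 99 104 134 159
207 153 100 115 123 110 60 25 25 23 26 28 34 36 33 41 81
208 124 122 123 126 100 49 22 20 21 25 28 29 27 26 21 96
209 107 123 128 129 102 123 151 172 143 86 41 27 31 25 25 97
```

View pics/f4.png

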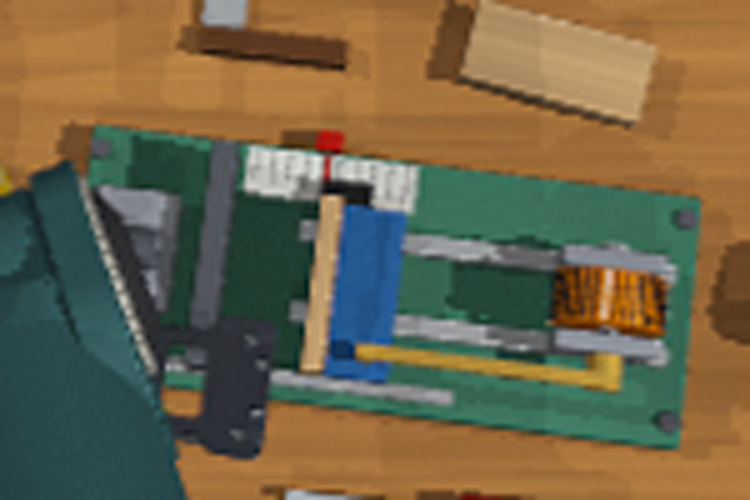

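Pointer edge at about (323,190) and bar at (326,165), so the fence sits on the mark to within about 1 mm. The lever is still open. Now I'll lower beside the ball and push.

Request:
step_arm --commands '[0, 0, 4, 0, 0, 0, 7.5, 0, 0, 0, 7.5, 0, -1.5, 0, 7.5, 0, -3, 0, 7.5, 0, -4, 0, 7.5, 0, -5, 0, 7.5, 0, -6, 0, 7.5, 0, -7, 0, 7.5, 0, -8, 0, 7.5, 0, -9, 0, 7.5, 0, -9, 0, 7.5, 0]'

```text
time_s: 11.92
tool_pos: [0.5369, 0.1688, 0.102]
eef_rot: [0.057, 0.998, -0.0, 0.0]
wrist_force: [-0.0, 0.0, 0.2]
opening: 0.003
```

Request:
step_arm --commands '[-0.4, 0, 0, 0, -0.8, 0, 0, 0, -1.2, 0, 0, 0, -1.4, 0, 0, 0, -1.4, 0, 0, 0]'

```text
time_s: 12.55
tool_pos: [0.5501, 0.1675, 0.1021]
eef_rot: [0.057, 0.998, 0.0, 0.0]
wrist_force: [-0.9, -0.3, -1.1]
opening: 0.009
```

```bash
python3 - <<'E'
from h import *
import cv2
o=[]
for n,(x0,y0,x1,y1) in(("top",(215,170,315,250)),("side",(205,150,305,230))):
    im=viewer.grab_frame(n)[:,:,::-1];cv2.imwrite(n+"5raw.png",im)
    o.append(cv2.resize(im[y0:y1,x0:x1],(400,320),interpolation=cv2.INTER_CUBIC))
cv2.imwrite("pics/a5.png",np.hstack(o))
E
```

```text
(no output)
```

View pics/a5.png

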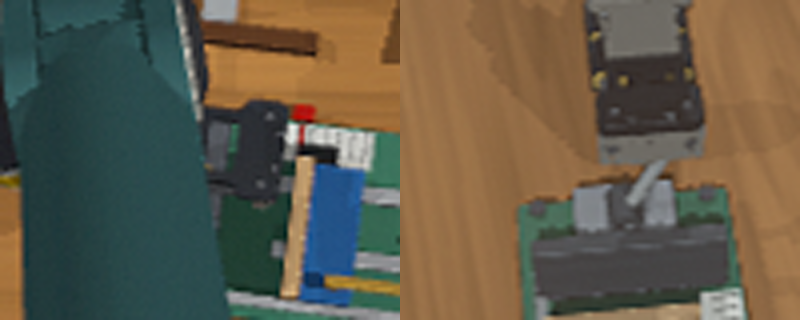

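The lever rod now leans to +x, with the ball hidden behind the gripper. I'll push a little further to feel for the stop, then back off and check.

Request:
step_arm --commands '[-0.2, 0, 0, 0, -0.4, 0, 0, 0, -0.5, 0, 0, 0, -0.5, 0, 0, 0]'

```text
time_s: 13.15
tool_pos: [0.5524, 0.1673, 0.1018]
eef_rot: [0.057, 0.998, -0.0, -0.003]
wrist_force: [-6.9, 1.0, 5.2]
opening: 0.005
```

Stop felt at 7 N. Backing off, then up.

Request:
step_arm --commands '[1.5, 0, 0, 0, 4, 0, 0, 0, 8, 0, 0, 0, 10, 0, -4, 0, 10, 0, -9, 0, 10, 5, -12, 0, 10, 10, -12, 0, 10, 15, -12, 0, 10, 20, -12, 0, 10, 20, -12, 0, 10, 20, -12, 0]'

```text
time_s: 14.52
tool_pos: [0.4782, 0.376, 0.2219]
eef_rot: [0.057, 0.998, -0.0, 0.0]
wrist_force: [0.3, 0.2, -0.1]
opening: 0.008
```

```bash
python3 look.py 6 |tail -1;python3 gap.py t_6.png|tail -4; python3 - <<'E'
from h import *
import cv2
im=viewer.grab_frame("side")[:,:,::-1]
a=cv2.resize(cv2.imread("t_6.png")[170:270,225:355],(400,308),interpolation=cv2.INTER_CUBIC)
b=cv2.resize(im[160:330,215:335],(400,567),interpolation=cv2.INTER_CUBIC)
cv2.imwrite("pics/a6.png",np.hstack([cv2.copyMakeBorder(a,0,259,0,0,0),b]))
p=np.array([.5185,.0185,-.114])
for n,I,(x0,y0,x1,y1) in(("top",cv2.imread("t_6.png"),(235,192,262,245)),("side",im,(235,170,290,200))):
    h=cv2.cvtColor(np.ascontiguousarray(I),cv2.COLOR_BGR2HSV)[y0:y1,x0:x1]
    m=cv2.inRange(h,(0,150,70),(5,255,255))|cv2.inRange(h,(172,150,70),(180,255,255));v,u=np.nonzero(m)
    if len(u):print(n,len(u),W2J(p,back(n,(u.mean()+x0,v.mean()+y0),.112))*1e3)
E
```

```text
[0.47850387 0.37545627 0.22208772] 14.575 [ 0.18379222 -0.47358987  0.38692812]
206 149 99 114 135 119 68 29 53 50 59 78 101 98 103 132 158
207 152 100 113 124 98 50 26 25 25 26 23 33 30 31 40 77
208 124 121 123 124 99 49 21 22 21 24 26 28 29 27 21 95
209 108 122 129 129 104 114 138 165 136 82 40 30 30 30 23 99
top 68 [ 36.94215428 154.96699122]
side 62 [ 38.63151628 152.28929945]
```

View pics/a6.png

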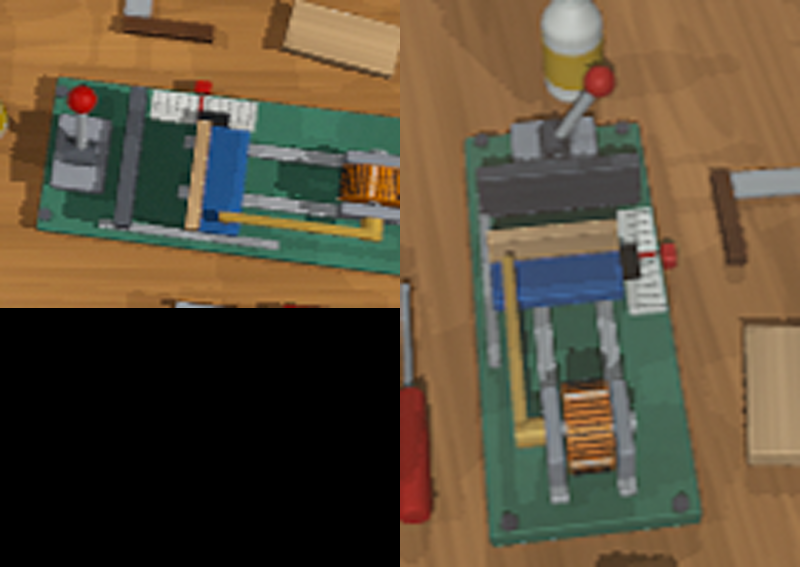

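Ball at jig x of about +37 to +38, so the lever is fully over. The top view shows the pointer on the mark, but in the side view it appears past the bar, at y 245 against 254. That could be parallax from the pointer's height, so I'll triangulate it.

```bash
python3 - <<'E'
from h import *
import cv2
o=[]
for n,(x0,y0) in(("top",(276,190)),("side",(395-400+275+122-122,0))):
    im=viewer.grab_frame(n)[:,:,::-1];cv2.imwrite(n+"7raw.png",im)
    if n=="side": x0,y0=274,222
    o.append(cv2.resize(im[y0:y0+25,x0:x0+25],(400,400),interpolation=cv2.INTER_CUBIC))
cv2.imwrite("pics/a7.png",np.hstack(o))
E
```

```text
(no output)
```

View pics/a7.png

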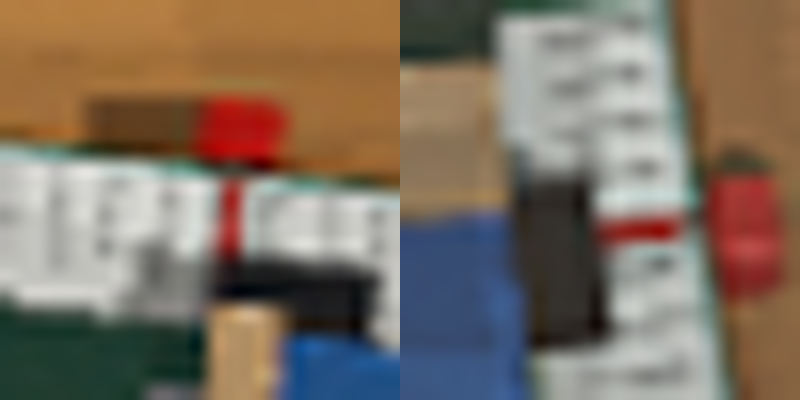

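```bash
python3 - <<'E'
from h import *
import cv2
p=np.array([.5185,.0185,-.114])
T=lambda x,y:np.array([(x+.5)/16-.5+276,(y+.5)/16-.5+190]);S=lambda x,y:np.array([(x+.5)/16-.5+274,(y+.5)/16-.5+222])
def tri(a,b): return least_squares(lambda X:np.r_[proj("top",X)-a,proj("side",X)-b],[.55,0.05,.03])
# bar's mid-length & clip, pointer (+x,+y) corner, pointer (+x,-y) corner
for n,a,b in(("clip",(242,130),(345,235)),("barmid",(232,215),(240,230)),("lead corner",(222,258),(190,180)),("trail corner",(378,272),(207,345))):
    q=tri(T(*a),S(*b));print(n,np.round(q.x*1e3,1),W2J(p,q.x)*1e3,np.round(q.fun,2))
for z in(.022,.026,.03,.034):
    print(z,"bar row",W2J(p,back("top",(289.53,206),.0215))*1e3,[np.round(W2J(p,back("top",(u,208),z))*1e3,1).tolist() for u in(288.8,289.1,289.4)],"side",W2J(p,back("side",S(190,180),z))*1e3)
print("side bar",W2J(p,back("side",S(240,230),.0215))*1e3)
for n,rows,c in(("top",(204,205,206,207,208),(286,294)),):
    im=cv2.imread(n+"7raw.png")
    for v in rows: print(v,im[v,c[0]:c[1],2],im[v,c[0]:c[1],1])
im=cv2.imread("top3raw.png") if 0 else cv2.imread("t_1.png")
for v in(207,208): print("before",v,im[v,286:294,2],im[v,286:294,1])
im=cv2.imread("side7raw.png")
for u in(281,282,283,284,287,289,291):print(u,im[228:242,u,2],im[228:242,u,1])
E
```

```text
clip [605.2  57.3  13.3] [81.76207039 48.36974427] [-0.    0.06  0.06 -0.02]
barmid [587.9  59.1  17.8] [64.30921695 48.25894843] [-0.    0.18  0.15 -0.05]
lead corner [578.7  61.2  31.4] [54.93767994 49.28879479] [ 0.   -0.27 -0.23  0.07]
trail corner [575.8  32.3  26. ] [55.37619329 20.2648212 ] [-0.    0.23  0.2  -0.06]
0.022 bar row [54.91910995 48.70352649] [[48.6, 50.1], [48.7, 49.2], [48.8, 48.4]] side [56.46553429 56.23335188]
0.026 bar row [54.91910995 48.70352649] [[47.9, 50.1], [48.0, 49.2], [48.1, 48.4]] side [56.07943215 53.33424806]
0.03 bar row [54.91910995 48.70352649] [[47.2, 50.1], [47.3, 49.3], [47.4, 48.4]] side [55.69333    50.43514424]
0.034 bar row [54.91910995 48.70352649] [[46.5, 50.1], [46.6, 49.3], [46.8, 48.4]] side [55.30722785 47.53604042]
side bar [63.4956481  45.50423952]
204 [176 205 208 176 172 184 172 195] [177 207 212 137  54 174 175 196]
205 [142 207 175 138 124 150 143 168] [142 208 179  94  30 146 146 169]
206 [116 137 118  78  45  54  50  61] [115 138 121  65  20  54  51  61]
207 [115 126  99  57  30  24  24  23] [116 126 101  50  24  27  25  2
[... 372 characters left out ...]
0 123  71  48  51  51  54  52  53  50  53] [176 176 181 163 125  70  44  46  47  48  47  47  43  45]
283 [165 174 162 180 138  66  47  52  52  53  53  52  53  52] [169 177 166 184 140  64  42  48  48  49  48  48  48  48]
284 [162 176 145 175 136  65  45  49  53  52  53  53  51  52] [165 179 148 178 139  63  41  45  50  48  49  49  48  48]
287 [201 156 189 203 174 180 206 166 134 134 133 126 150 157] [205 159 193 207 178 185 216 142  39 102 134 131 154 161]
289 [204 156 188 201 136 183 191 157 138 160 136 160 184 175] [206 158 191 204 138 188 203 118  23 163 144 164 188 179]
291 [ 99 102 127 158 165 170 171 143 139 162 161 186 191 159] [118 125 146 170 176 182 189 107  89 166 167 189 194 162]
```

```bash
python3 - <<'E'
from h import *
import cv2
p=np.array([.5185,.0185,-.114])
def sub(n,f,J1,J2,chan=None):
    pass
t={k:cv2.imread(f).astype(float) for k,f in(("t","top7raw.png"),("t2","t_2.png"),("s","side7raw.png"))}
# sample along jig y at plate top (z .072) & pointer, per camera, mean of several x
def prof(k,cam,xs,ys,z):
    out=0
    for x in xs:
        q=proj(cam,J2W(p,np.c_[np.full(len(ys),x),ys,np.full(len(ys),z)])).astype(np.float32)
        out=out+cv2.remap(t[k],q[None,:,0],q[None,:,1],cv2.INTER_LINEAR)[0]
    return (out/len(xs)).astype(int)
ys=np.arange(.03,.066,.0015)
for k,cam in(("t","top"),("s","side")):
    print(cam);
    a=prof(k,cam,np.arange(-.04,.041,.005),ys,.072);b=prof(k,cam,[.064,.066,.068] ,ys,.0215)
    for y,i,j in zip(ys,a,b): print(round(y*1e3,1),i,j)
ys=np.arange(.0,.066,.0015)
a=prof("t2","top",np.arange(-.04,.041,.005),ys,.072);print([(round(y*1e3,1),int(i[2])) for y,i in zip(ys,a)])
E
```

```text
top
30.0 [124  76  32] [175 180 179]
31.5 [125  75  31] [178 183 182]
33.0 [123  74  30] [191 195 195]
34.5 [120  76  44] [197 201 200]
36.0 [112  88  81] [195 199 198]
37.5 [ 99 105 123] [189 193 193]
39.0 [ 94 127 156] [179 184 182]
40.5 [ 98 141 174] [169 173 171]
42.0 [ 99 142 175] [161 166 163]
43.5 [ 99 140 173] [161 165 166]
45.0 [ 99 139 172] [162 167 175]
46.5 [ 96 136 168] [126 131 173]
48.0 [ 91 127 157] [ 65  70 162]
49.5 [ 76 101 116] [ 68  73 156]
51.0 [62 72 65] [117 121 154]
52.5 [63 68 50] [158 162 169]
54.0 [66 72 53] [192 197 196]
55.5 [67 74 56] [203 208 205]
57.0 [66 73 56] [198 203 201]
58.5 [64 72 54] [188 193 192]
60.0 [59 68 47] [175 180 179]
61.5 [55 66 41] [182 187 186]
63.0 [55 67 41] [201 206 205]
64.5 [57 69 42] [207 211 211]
66.0 [59 71 45] [204 209 207]
side
30.0 [ 91 119 140] [171 176 172]
31.5 [ 92 120 141] [184 188 185]
33.0 [ 96 124 146] [182 187 183]
34.5 [102 133 156] [175 180 176]
36.0 [106 138 162] [161 165 161]
37.5 [106 137 161] [143 147 141]
39.0 [105 137 161] [138 142 136]
40.5 [105 137 162] [149 153 149]
42.0 [103 135 159] [141 146 157]
43
[... 841 characters left out ...]
.float64(22.5), 24), (np.float64(24.0), 43), (np.float64(25.5), 76), (np.float64(27.0), 108), (np.float64(28.5), 134), (np.float64(30.0), 142), (np.float64(31.5), 140), (np.float64(33.0), 140), (np.float64(34.5), 139), (np.float64(36.0), 135), (np.float64(37.5), 123), (np.float64(39.0), 94), (np.float64(40.5), 70), (np.float64(42.0), 65), (np.float64(43.5), 66), (np.float64(45.0), 64), (np.float64(46.5), 63), (np.float64(48.0), 62), (np.float64(49.5), 61), (np.float64(51.0), 61), (np.float64(52.5), 60), (np.float64(54.0), 60), (np.float64(55.5), 59), (np.float64(57.0), 57), (np.float64(58.5), 55), (np.float64(60.0), 50), (np.float64(61.5), 45), (np.float64(63.0), 44), (np.float64(64.5), 44)]
```

Using the plate's known 72 mm height, the face is +0.9 mm past the mark in the top view and +1.0 mm in the side view. That is well within 3 mm, so I'm handing in.

```bash
python3 -c "
from rig import r
print(r.job_done())"
```

```text
the job is handed in; nothing more can be done
None
```

The fence is set at the gauge mark, the lock lever is fully over, and the job is handed in; no verdict came back. I rolled the wheel with the shut fingertips in four strokes of about 31–32 mm plus a 2 mm trim. Then I lifted clear and pushed the lever across until it met its stop at about 7 N.

- **Fence:** the face is 0.9 mm past the middle of the mark in the top view and 1.0 mm past in the side view (limit 3 mm). Both use the plate's known 72 mm height.
- **Lever:** the red ball is at x +37 to +38.5 mm in the jig's frame; fully over is +38.
- **Bystanders:** no contact was seen, and the ones in view looked unmoved. I did not measure each one again at the end.
- **Arm:** it was clear of everything at hand-in, about 14.7 s in.

**Disagreements:** the two cameras differ by about 3.5 mm on absolute y, so I measured fence and mark in the same camera each time. In the raw side picture the pointer looks past the bar. I put that down to its height, and the face-plate check bears that out. My earlier pointer readings in the top view ranged from about 0 to 1.7 mm past the mark.

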